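# Pump up and hold the motorbike's brake lever

## Task

The brake cylinder on this motorbike handlebar has been rebuilt and its outlet plugged: pump the silver brake lever, pressing it in with the outside of your closed fingers until it goes firm, short of the grip, and let it spring all the way back out. Then press it in firm again, without forcing it, and keep it there: the program finishes while still pressing it firmly in. Only press the lever, never close the fingers round it, and leave the rubber grip, the lever's clamp, the black clutch lever and everything on the bench as they are.

Things in the scene. Friction and masses are not known exactly. Their poses are not given: they have to be found in the camera images.
- bars: motorbike handlebar, dark 22 mm tube 745 mm wide, on a red bench stand (base 200 x 170 mm, fixed). Origin on the bench under its middle; y along the bar to the brake end, x from the levers (robot's side) to the rider's side, z up. Tube axis 145 mm above the bench in the middle, 185 mm at the ends, which sweep 0.15 rad to +x. The silver brake lever with the fluid reservoir is at the +y end
- brake_lever (a joint): angle of the silver brake lever about its pivot, rad: 0 = sprung fully out (rest); grows as the blade is pressed towards the grip; goes firm at its stop at 0.20. Springs back by itself. At mid-blade it takes about 2 N to start and 5 N just before the stop, then some 5 N more for every mm that the blade still gives; 8 to 20 N is a firm push, over 50 N would be forcing it
- brake_blade: finger part of the silver brake lever, 110 mm long, 10 thick, 16 tall, an 18 mm ball at its outer tip. Origin at its middle; moves with it: x squarely towards the grip (the way to press), y along the blade to the tip, z up out of the lever's plane. Pivot at x +40, y -105 mm, ball at y +60 mm. At rest 52 mm clear of the grip, at the stop 31 mm (19 mm at the ball): the origin moves 22 mm
- brake_pad (a point): the place to press: middle of the blade's outer face (5 mm to -x of the blade's origin), 165 to 185 mm above the bench. Nothing reaches within 80 mm below it or 80 mm in front of it. The nearest tall part, the fluid reservoir, starts 115 mm along -y from here, its top about 50 mm above the bar's axis
- brake_perch (a joint): angle of the brake lever's clamp (with reservoir and lever) round the bar, rad: 0 = the lever lies level with the bar, positive = the lever droops below it. Clamped tight; it must stay as it is
- perch_mark (a point): middle of the top of the brake fluid reservoir, on the brake lever's clamp
- brake_grip: black ribbed rubber grip behind the brake lever, 120 mm long, 33 mm in diameter, lying level; origin at its centre on the bar's axis, y along the bar outwards
- clutch_lever (a joint): angle of the black clutch lever at the other (-y) end of the bar, rad, 0 = out; to be left alone
- fluid_bottle: white closed bottle, 62 mm in diameter, 140 mm tall, standing in front of the stand; origin under its base
- caliper: red brake caliper, 60 x 105 mm, 75 mm tall, lying under the brake end of the bar; origin at its underside
- spanner: steel spanner 190 mm long, lying on the bench by the clutch side of the bar; origin near its middle
- tyre_gauge: round black tyre gauge, 64 mm in diameter, 28 mm tall, with a brass stem to 120 mm from its centre, lying below and in front of the brake lever; origin under the dial
- tyre_lever: flat steel tyre lever about 310 mm long with a red handle, 12 mm tall, lying flat; origin near its middle
- weight_tray: open blue tray 160 x 110 x 35 mm with wheel weights and valves; origin under its middle
- spray_can: spray can 66 mm in diameter, 190 mm tall, standing; origin under its base

How it is judged:
By the outcome, as a careful person would: the job done as asked, in the order asked, and still so for the second after the job is handed in, while the arm keeps its last pose, push and grip.
It also fails if it takes over 48 s, if anything falls off the work surface, if the arm or the gripper's body presses on something with over 40 N, if the wrist force passes 120 N, or if a joint passes its speed limit or range.

## Robot

A 7-joint arm with a two-finger parallel gripper is mounted at the origin on the work surface. World frame = base frame: x ahead of the robot, y to its left, z up, the work surface at z = 0. Lengths are in m, angles in rad, forces in N, time in s.
With the tool pointing down it reaches from about 0.4 to 0.875 m from the base axis. Payload 19.3 kg.
Tool frame: the origin (TCP) lies at the very end of the fingers, on their centre line; the grasp point (between the pads) lies 19 mm behind it; z points along the fingers, y is the line along which they close (so a half turn about z gives the same grasp; the last joint's range is limited). The gripper opens to 85 mm and grips with 20 to 120 N. Pads are 22 mm wide; open, the fingers measure 114 mm over their backs; the gripper's body (76 mm by 85 mm) begins 54 mm behind the grasp point. The pads swing forward as they close: fully open they stand 13 mm farther back than shut.
Start: joints at [-1.196, 0.521, -0.036, 1.599, 0.021, 1.021, -0.113], TCP at [0.269, 0.564, 0.231] pointing down, gripper open.
Joint ranges: [-2.91, 2.91], [-0.3, 2.13], [-1.5, 1.42], [0.17, 2.43], [-1.26, 4.41], [0.16, 1.93], [-2.52, 2.52]. Speed limits (rad/s): [1.89, 1.89, 2.39, 2.39, 3.01, 3.01, 3.01].

## Interface

Orientations are given as [roll, pitch, yaw] about the fixed x, y, z axes, in that order (R = Rz(yaw) Ry(pitch) Rx(roll)).
In Python, from workcell import bot gives the robot as it stands. The module is installed in compiled form; this text tells all that it offers.
- The arm moves only by the tool apply_moves, never from a script. Its arguments are lists of equal length, an entry for each row: "claw": the finger opening in m, from 0 to 0.0854; "xyz": the shift along the tool's x, y, z in m, a list of three; "twist": the turn, a rotation vector about the tool's x, y, z in rad, a list of three. A call has 1 to 20 rows; each row shifts and turns the commanded pose from where the row before left it, along the tool's axes as they then stand; what a row does not reach is not made up. A row lasts 1/10 s, in which the tool goes at most 50 mm and 8.59 degrees, less where a joint would pass 70% of its speed; a pose out of reach is approached as far as the arm can. A call with a gripper value outside its range is refused whole. The fingers move at their own pace and stop on an object; "force" is the grip in N (left out, the last holds). Time passes only in rows, so rows that do not move let the fingers close. It gives the time, the measured TCP pose, the force, the opening and the grip force at its end, in the units of the state.
- bot.observe(): the state, without advancing time (a new reading comes with each control period).
- bot.grab_frame(name): name is "scene" or "top" or "wrist"; returns a dict with "img" (480x640x3 uint8, red, green, blue), "vfov" (degrees; the focal length in pixels is half the picture's height over the tangent of half this angle, whatever the lens; pixels are square), "cx", "cy" (the principal point, pixels), "view" (4x4, takes a point from world to camera coordinates). Camera axes: x right, y up, looking along -z (the intrinsics and any distortion apply to the point x, -y, -z); pixel columns grow to the right and rows downward; lengths in m; the calibration is good to about 2 mm. A picture is of the moment at which its call begins. There is no depth.
- bot.job_done(): hands the job in; it is judged then, once.
Trained networks look in the newest picture that a camera, given by its name, has taken for a name from the list of things; names that differ only in an ending like _2 or _b are one class to them, and where a whole thing is asked for, a point or a joint stands for the part that bears it (a point fixed in the world has none). Each returns a list of dicts, best first, with "score" (0 to 1); they miss things now and then, are a little off and sometimes report something else, mostly with a low value. They report only what shows in the picture. A call takes as long as a camera call.
- bot.find_in(camera, query): "position" ([x, y, z] in m, in world coordinates, good to about 4 mm: the middle of the surface that is visible of it).
The state is a dict: "clock": time; "qpos": joint angles; "qd": joint speeds; "joint_efforts": joint torques, N m; "position": TCP position; "tool_rot": TCP orientation; "force": force on the tool from outside, world axes, zero at the start; "moment": the same for the moment, N m; "grip_width": finger opening in m; "finger_force": force on a finger pad.
Only numpy, scipy, OpenCV 4.12 (cv2) and the standard library are available. Lean on these libraries where they do the work, as an engineer would, in place of code of your own. Each camera call takes 0.05 s, during which the arm holds its last target. There are 200 camera calls.

## Working session

There is one attempt and no reset: what is moved stays moved. The work goes in short steps, Python scripts to look and compute and a tool call to move; the robot and the scene stay as the last step left them, time stands still between calls to the robot, and variables do not carry over. Pictures are saved under pics/ and viewed, at most 10 in all, crops included, and the job is handed in when it is done.

Besides the shell and the picture viewer there is one more tool, called after "Call:" by a JSON object that holds its "fn" and its "kwargs". apply_moves: Moves the arm, as the interface text tells. Its arguments: {"type":"object","properties":{"claw":{"type":"array"},"xyz":{"type":"array"},"twist":{"type":"array"},"force":{"type":"number"}},"required":["claw","xyz","twist"]}

```bash
mkdir -p pics
python3 - <<'E'
from workcell import bot
import cv2,numpy as np
s=bot.observe();print(s['position'],s['tool_rot'],s['clock'],s['force'])
for c in ['scene','top']:
    f=bot.grab_frame(c);cv2.imwrite(f'pics/{c}1.png',f['img'][:,:,::-1]);print(c,f['vfov'],f['cx'],f['cy'],np.round(f['view'],3).tolist())
    for q in ['brake_blade','brake_pad','brake_grip','perch_mark','bars','fluid_bottle','spray_can']:
        print(q,[(np.round(d['position'],3).tolist(),round(d['score'],2)) for d in bot.find_in(c,q)[:2]])
E
```

```text
[0.26879427 0.56388482 0.2307194 ] [-3.14045371e+00  9.39259870e-05  2.69683502e+00] 0.0 [-1.15414327  0.41620165  0.70570881]
scene 43.01504094549774 321.1267270820273 239.66647727186466 [[-0.591, 0.807, -0.015, 0.299], [-0.707, -0.509, 0.491, 0.299], [0.388, 0.301, 0.871, -1.914], [0.0, 0.0, 0.0, 1.0]]
brake_blade [([0.611, 0.243, 0.182], 0.58), ([0.503, -0.292, 0.007], 0.29)]
brake_pad [([0.686, 0.215, 0.201], 0.67), ([0.619, 0.236, 0.184], 0.54)]
brake_grip [([0.688, 0.216, 0.202], 0.61), ([0.706, 0.433, 0.177], 0.48)]
perch_mark [([0.614, 0.104, 0.203], 0.67)]
bars [([0.623, -0.066, 0.179], 0.64)]
fluid_bottle [([0.532, 0.26, 0.027], 0.7), ([0.443, -0.048, 0.088], 0.63)]
spray_can [([0.704, 0.43, 0.181], 0.67)]
top 46.821523157127814 327.3824833079922 243.5046564052822 [[0.029, -1.0, -0.003, -0.005], [0.992, 0.028, 0.122, -0.552], [-0.122, -0.006, 0.993, -1.491], [0.0, 0.0, 0.0, 1.0]]
brake_blade [([0.61, 0.237, 0.185], 0.61)]
brake_pad [([0.613, 0.244, 0.188], 0.75)]
brake_grip [([0.684, 0.218, 0.199], 0.81), ([0.6, -0.084, 0.174], 0.49)]
perch_mark [([0.615, 0.095, 0.201], 0.73)]
bars [([0.601, -0.081, 0.177], 0.73)]
fluid_bottle [([0.424, -0.052, 0.1], 0.71)]
spray_can [([0.681, 0.413, 0.177], 0.91)]
```

View pics/scene1.png

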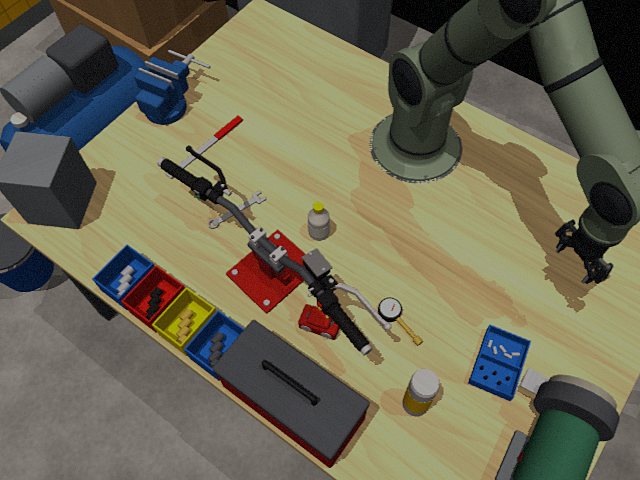

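View pics/top1.png

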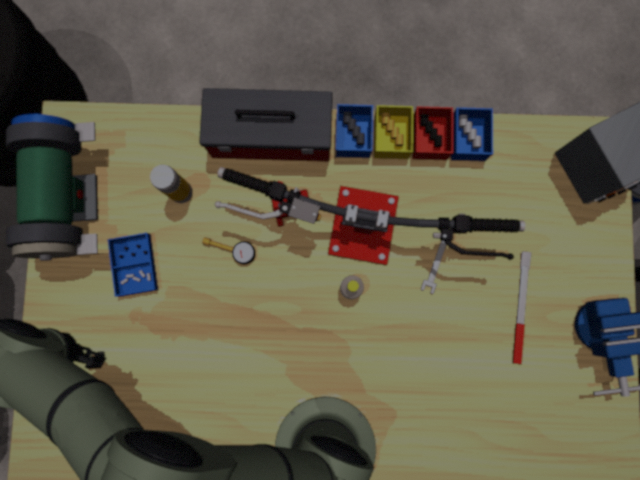

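The scene view shows the silver lever running from the reservoir (318,263) to its ball (388,325). In the top view it runs from (285,212) to a ball at (219,205), with the gauge in front at (243,252). I'll zoom in on both to triangulate.

Run:
```python
import cv2,numpy as np
a=cv2.imread('pics/top1.png')[160:260,200:330];b=cv2.imread('pics/scene1.png')[240:360,300:430]
a=cv2.resize(a,(780,600),interpolation=cv2.INTER_CUBIC)[:, :]
b=cv2.resize(b,None,fx=5,fy=5,interpolation=cv2.INTER_CUBIC)
cv2.imwrite('pics/a.png',a);cv2.imwrite('pics/b.png',b)
```

```text
(no output)
```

View pics/a.png

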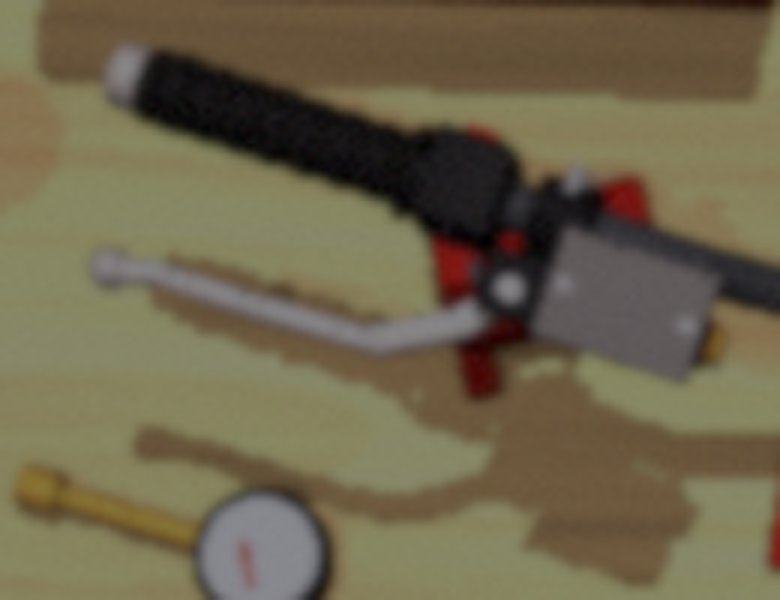

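View pics/b.png

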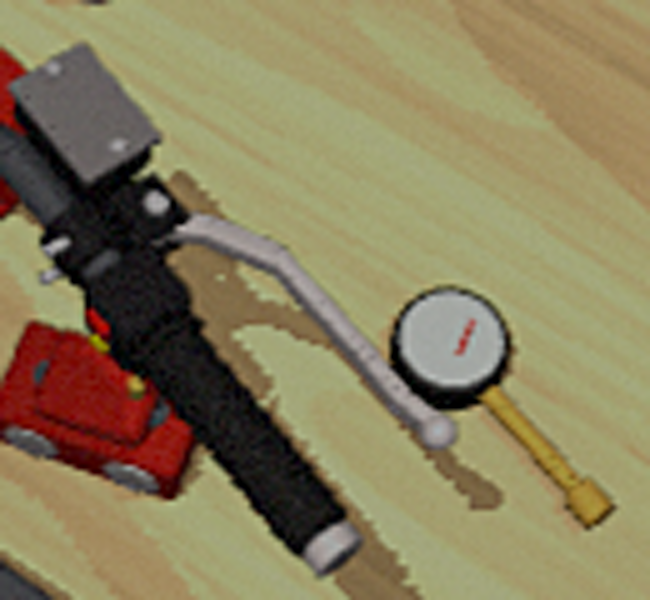

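Top crop: ball (109,266), blade bend (372,337), pivot bolt (510,288), grip end ring (127,77). Scene crop: ball (439,430), bend (275,258), bolt (156,202), ring (333,548).

Run:
```python
import numpy as np
from scipy.optimize import least_squares
V={'s':(43.01504,321.127,239.666),'t':(46.82152,327.382,243.505)}
from workcell import bot
W={'s':bot.grab_frame('scene')['view'],'t':bot.grab_frame('top')['view']}
def proj(c,p):
    v,cx,cy=V[c];f=240/np.tan(np.radians(v/2));q=W[c]@np.r_[p,1]
    return np.array([cx+f*q[0]/-q[2],cy-f*q[1]/-q[2]])
def tri(t,s):
    t=np.array(t)/6+[200,160];s=np.array(s)/5+[300,240]
    r=least_squares(lambda p:np.r_[proj('t',p)-t,proj('s',p)-s],[.6,.2,.18]);return r.x,r.cost
P={}
for n,t,s in [('ball',(109,266),(439,430)),('bend',(372,337),(275,258)),('bolt',(510,288),(156,202)),('ring',(127,77),(333,548))]:
    P[n],c=tri(t,s);print(n,P[n].round(4),round(c,2))
d=P['ball']-P['bend'];print('len',np.linalg.norm(d),'yaw of blade y',np.arctan2(-d[0],d[1]),'mid by ball',P['ball']-.06*d/np.linalg.norm(d))
```

```text
ball [0.6261 0.2864 0.1758] 0.11
bend [0.599  0.1743 0.1776] 0.21
bolt [0.6171 0.1159 0.1996] 0.1
ring [0.7057 0.2805 0.1847] 0.44
len 0.11535635555243721 yaw of blade y -0.23787286015869283 mid by ball [0.61200282 0.22808777 0.17675548]
```

Call:
{"fn": "apply_moves", "kwargs": {"claw": [0, 0, 0, 0, 0, 0, 0, 0, 0, 0, 0, 0, 0, 0, 0, 0, 0], "xyz": [[0, 0, 0], [0, 0, 0], [0, 0, 0], [-0.015, -0.01, 0.003], [-0.03, -0.0205, 0.006], [-0.03, -0.0205, 0.006], [-0.03, -0.0205, 0.006], [-0.03, -0.0205, 0.006], [-0.03, -0.0205, 0.006], [-0.03, -0.0205, 0.006], [-0.03, -0.0205, 0.006], [-0.03, -0.0205, 0.006], [-0.03, -0.0205, 0.006], [-0.03, -0.0205, 0.006], [-0.03, -0.0205, 0.006], [-0.015, -0.01, 0.005], [0, 0, 0]], "twist": [[0, 0, -0.07], [0, 0, -0.07], [0, 0, -0.067], [0, 0, 0], [0, 0, 0], [0, 0, 0], [0, 0, 0], [0, 0, 0], [0, 0, 0], [0, 0, 0], [0, 0, 0], [0, 0, 0], [0, 0, 0], [0, 0, 0], [0, 0, 0], [0, 0, 0], [0, 0, 0]], "force": 40}}

```text
clock: 2.6
position: [0.5624, 0.2374, 0.1565]
tool_rot: [-3.14, 0.0, 2.899]
force: [0.4, 0.6, -0.1]
grip_width: 0.0002
finger_force: 0.0
```

Run:
```python
from workcell import bot
import cv2,numpy as np
s=bot.observe();print(s['position'],s['tool_rot'],s['clock'],s['force'],s['grip_width'],s['qpos'])
f=bot.grab_frame('wrist');v=f['img'];
a=bot.grab_frame('top')['img'];b=bot.grab_frame('scene')['img'][200:380,280:440]
a=cv2.resize(a[150:330,180:340],(400,450));b=cv2.resize(b,(400,450))
for q in ['brake_pad','brake_blade']: print(q,[(np.round(d['position'],3).tolist(),round(d['score'],2)) for c in ['wrist','top','scene'] for d in bot.find_in(c,q)[:1]])
cv2.imwrite('pics/c.png',np.hstack([a,b])[:,:,::-1]);cv2.imwrite('pics/w.png',v[:,:,::-1])
```

```text
[0.56236586 0.23741976 0.15649511] [-3.14001424e+00  1.05184934e-04  2.89893671e+00] 2.6 [ 0.43217042  0.61350512 -0.13743542] 0.0001751332621920446 [-0.474598    0.58357633 -0.03295026  1.70729894  0.02575654  0.8521241
  0.80906387]
brake_pad [([0.606, 0.227, 0.172], 0.56), ([0.607, 0.086, 0.23], 0.52), ([0.618, 0.234, 0.184], 0.66)]
brake_blade [([0.602, 0.226, 0.171], 0.71), ([0.614, 0.241, 0.182], 0.75)]
```

View pics/c.png

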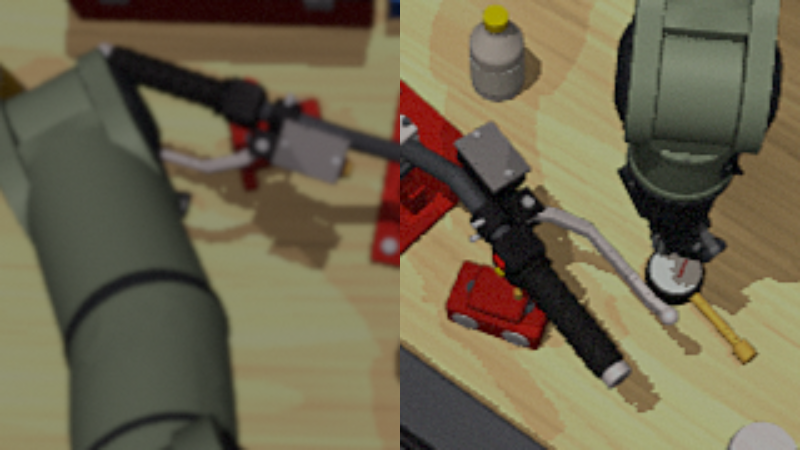

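View pics/w.png

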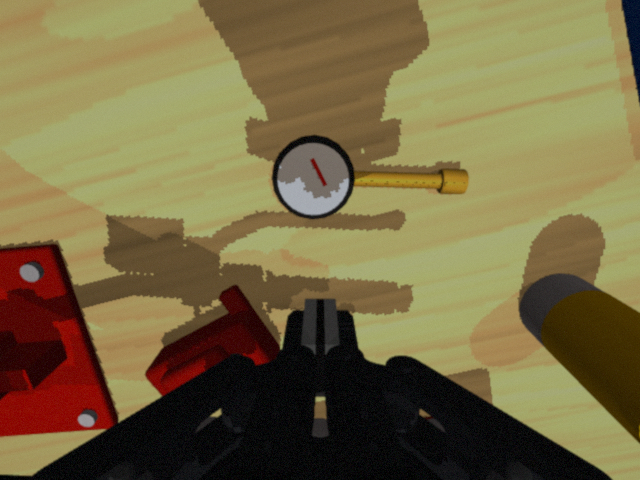

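The fingers stand in front of mid-blade with room to spare. The wrist view shows only the closed fingers at (320,330) and the gauge, with nothing in the way.

Call:
{"fn": "apply_moves", "kwargs": {"claw": [0, 0, 0, 0, 0, 0, 0, 0], "xyz": [[-0.006, 0, 0], [-0.006, 0, 0], [-0.006, 0, 0], [-0.006, 0, 0], [-0.004, 0.002, 0], [-0.003, 0, 0], [-0.003, 0, 0], [0, 0, 0]], "twist": [[0, 0, 0], [0, 0, 0], [0, 0, 0], [0, 0, 0], [0, 0, 0], [0, 0, 0], [0, 0, 0], [0, 0, 0]]}}

```text
clock: 3.85
position: [0.5947, 0.2346, 0.1572]
tool_rot: [-3.141, -0.0, 2.904]
force: [-0.3, -0.4, 0.7]
grip_width: -0.0004
finger_force: 0.0
```

Call:
{"fn": "apply_moves", "kwargs": {"claw": [0, 0, 0, 0], "xyz": [[-0.002, 0, 0], [-0.002, 0, 0], [-0.002, 0, 0], [0, 0, 0]], "twist": [[0, 0, 0], [0, 0, 0], [0, 0, 0], [0, 0, 0]]}}

```text
clock: 4.25
position: [0.6003, 0.234, 0.1574]
tool_rot: [3.141, -0.0, 2.904]
force: [-3.8, 3.8, 2.2]
grip_width: 0.0
finger_force: 2.1
```

Call:
{"fn": "apply_moves", "kwargs": {"claw": [0, 0, 0, 0, 0, 0, 0, 0], "xyz": [[-0.002, 0.001, 0], [-0.002, 0.001, 0], [-0.002, 0.001, 0], [-0.002, 0.001, 0], [-0.002, 0.001, 0], [-0.002, 0.001, 0], [-0.002, 0.001, 0], [0, 0, 0]], "twist": [[0, 0, 0.02], [0, 0, 0.02], [0, 0, 0.02], [0, 0, 0.02], [0, 0, 0.02], [0, 0, 0.02], [0, 0, 0.02], [0, 0, 0]]}}

```text
clock: 5.05
position: [0.6159, 0.2356, 0.1572]
tool_rot: [-3.141, -0.0, 2.762]
force: [-5.9, 1.1, 4.1]
grip_width: 0.0002
finger_force: 2.5
```

Call:
{"fn": "apply_moves", "kwargs": {"claw": [0, 0, 0], "xyz": [[-0.002, 0.001, 0], [-0.002, 0.001, 0], [0, 0, 0]], "twist": [[0, 0, 0.02], [0, 0, 0.02], [0, 0, 0]]}}

```text
clock: 5.35
position: [0.62, 0.2359, 0.1571]
tool_rot: [-3.141, -0.0, 2.723]
force: [-5.9, -0.0, 3.5]
grip_width: 0.0
finger_force: 2.8
```

Call:
{"fn": "apply_moves", "kwargs": {"claw": [0, 0, 0], "xyz": [[-0.001, 0.0005, 0], [-0.001, 0.0005, 0], [0, 0, 0]], "twist": [[0, 0, 0.01], [0, 0, 0.01], [0, 0, 0]]}}

```text
clock: 5.65
position: [0.6214, 0.2358, 0.1569]
tool_rot: [-3.14, -0.002, 2.703]
force: [-10.7, -0.9, 6.2]
grip_width: -0.0001
finger_force: 4.9
```

Call:
{"fn": "apply_moves", "kwargs": {"claw": [0, 0, 0], "xyz": [[-0.001, 0, 0], [0, 0, 0], [0, 0, 0]], "twist": [[0, 0, 0], [0, 0, 0], [0, 0, 0]]}}

```text
clock: 5.95
position: [0.6219, 0.2356, 0.1569]
tool_rot: [-3.139, -0.002, 2.704]
force: [-13.5, -0.9, 6.1]
grip_width: -0.0002
finger_force: 6.0
```

The lever is firm at its stop (about 13 N). Next I let it spring fully out and clear it.

Call:
{"fn": "apply_moves", "kwargs": {"claw": [0, 0, 0, 0, 0, 0, 0, 0, 0, 0, 0, 0, 0], "xyz": [[0.003, -0.001, 0], [0.004, -0.002, 0], [0.004, -0.002, 0], [0.004, -0.002, 0], [0.004, -0.002, 0], [0.004, -0.001, 0], [0.004, 0, 0], [0.004, 0, 0], [0.004, 0, 0], [0.004, 0, 0], [0, 0, 0], [0, 0, 0], [0, 0, 0]], "twist": [[0, 0, -0.02], [0, 0, -0.04], [0, 0, -0.04], [0, 0, -0.04], [0, 0, -0.04], [0, 0, -0.02], [0, 0, 0], [0, 0, 0], [0, 0, 0], [0, 0, 0], [0, 0, 0], [0, 0, 0], [0, 0, 0]]}}

```text
clock: 7.25
position: [0.583, 0.2381, 0.1573]
tool_rot: [3.142, 0.0, 2.904]
force: [0.3, 0.2, 0.3]
grip_width: 0.0001
finger_force: 0.0
```

Run:
```python
from workcell import bot
import cv2,numpy as np
s=bot.observe();print(s['position'],s['tool_rot'],s['clock'],s['force'])
b=bot.grab_frame('scene')['img'][240:360,300:430]
o=cv2.imread('pics/scene1.png')[240:360,300:430]
cv2.imwrite('pics/d.png',cv2.resize(np.hstack([o,b[:,:,::-1]]),(780,360),interpolation=cv2.INTER_CUBIC))
```

```text
[0.58295401 0.23811003 0.15732041] [3.14158826e+00 2.00062044e-04 2.90355626e+00] 7.25 [0.34996613 0.24340841 0.28949087]
```

View pics/d.png

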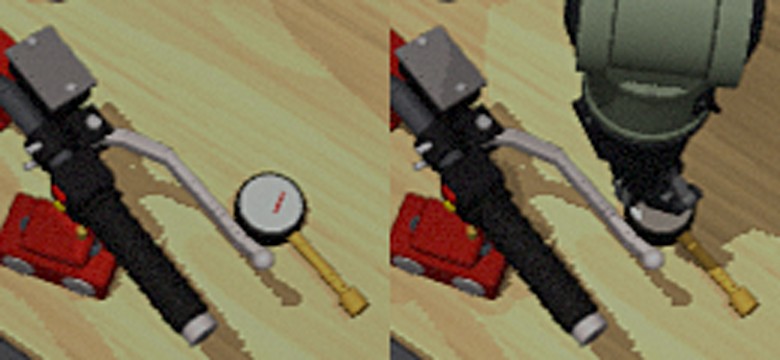

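The lever is fully out again: the ball is at (263,259) in both halves, and the clamp is unchanged. Now the second press.

Call:
{"fn": "apply_moves", "kwargs": {"claw": [0, 0, 0, 0, 0, 0, 0, 0, 0, 0, 0, 0, 0, 0, 0, 0, 0, 0], "xyz": [[-0.004, 0, 0], [-0.004, 0, 0], [-0.004, 0, 0], [-0.003, 0, 0], [-0.0025, 0, 0], [-0.002, 0.001, 0], [-0.002, 0.001, 0], [-0.002, 0.001, 0], [-0.002, 0.001, 0], [-0.002, 0.001, 0], [-0.002, 0.001, 0], [-0.002, 0.001, 0], [-0.002, 0.001, 0], [-0.002, 0.001, 0], [-0.001, 0.0005, 0], [-0.001, 0.0005, 0], [0, 0, 0], [0, 0, 0]], "twist": [[0, 0, 0], [0, 0, 0], [0, 0, 0], [0, 0, 0], [0, 0, 0], [0, 0, 0.02], [0, 0, 0.02], [0, 0, 0.02], [0, 0, 0.02], [0, 0, 0.02], [0, 0, 0.02], [0, 0, 0.02], [0, 0, 0.02], [0, 0, 0.02], [0, 0, 0.01], [0, 0, 0.01], [0, 0, 0], [0, 0, 0]]}}

```text
clock: 9.1
position: [0.6212, 0.2367, 0.157]
tool_rot: [-3.14, -0.001, 2.703]
force: [-9.6, -0.7, 4.9]
grip_width: -0.0001
finger_force: 3.9
```

Call:
{"fn": "apply_moves", "kwargs": {"claw": [0, 0, 0, 0, 0], "xyz": [[-0.001, 0, 0], [-0.0005, 0, 0], [0, 0, 0], [0, 0, 0], [0, 0, 0]], "twist": [[0, 0, 0], [0, 0, 0], [0, 0, 0], [0, 0, 0], [0, 0, 0]]}}

```text
clock: 9.6
position: [0.6221, 0.2364, 0.1569]
tool_rot: [-3.14, -0.002, 2.703]
force: [-13.6, -0.2, 5.4]
grip_width: -0.0001
finger_force: 5.6
```

Run:
```python
from workcell import bot
print(bot.observe()['force']);print(bot.job_done())
```

```text
[-13.60471137  -0.2171515    5.43156091]
the job is handed in; nothing more can be done
None
```

I pressed the brake lever in until it went firm (about 13 N), let it spring fully back out, then pressed it firm again (about 14 N) and handed the job in still holding it there; no verdict came back.

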